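# Lock the hold-down bar with a spring cotter

### The job

Swing the raised hold-down bar down flat over the deep-well plate, then lock it: pick up the spring cotter lying on the bench, push its straight leg through the cross hole of the upright post at the front of the deck until the bow snaps over the post, and let go. Find the hole by feel and work gently, never forcing the bar, the cotter or the post; leave the other things on the bench and deck alone.

Things in the scene. Friction and masses are not known exactly. Their poses are not given: they have to be found in the camera images.
- hole (a point): Middle of the post's float, at the height of its cross hole, 85 mm over the bench. x runs level along the hole, away from the robot's side, z up. The steel post is locked, but stands anywhere up to 6 mm to either side (y) and 4 mm forward or back (x) of this point: find it by feel or sight. The hole, 7 mm wide, 7 high (mouth flared to 11 high), opens in an 18 mm wide flat 8 mm before the post's axis.
- deck: Fixed aluminium deck, 240 (x) by 190 by 30 mm high, with a white deep-well plate, the hold-down bar, and near its edge nearest the robot the post: 17.2 mm across, top 101 mm over the bench, on a dark foot. Origin at bench level, 85 mm ahead (x) of hole; same axes.
- pad (a point): Centre of the top of the black press pad (26 mm across) on the hold-down bar, a flat forked steel bar 6 mm thick that straddles the post when down. Its hinge runs along the deck's y, 170 mm beyond hole (+x), 75 mm over the bench. The pad is 115 mm from the hinge along the bar, its top 7 mm above the hinge line when down; x of this point points along the bar to the hinge.
- bar (a joint): Angle of the hold-down bar (rad): 0 fully down, level, against its stop just over the plate, its top 78 mm over the bench; positive raised. Friction holds it where it is left; about 2 N on the pad moves it down.
- clip_grip (a point): Centre of the spring cotter's ribbed aluminium grip, 30 (x) by 14 (y) by 24 mm high, lying on the bench, this point 12 mm up. x points along the straight leg: 5 mm round wire, level with this point, square-cut tip 75 mm ahead. Round its root a coil, front 29 mm ahead. On the +y side the wavy sprung bow, to 61 mm ahead and 17 mm out. A plain pin with the same grip but no coil or bow lies nearby: leave it.
- clip_seat (a point): Point on the axis of the cotter's straight leg, 38 mm ahead of clip_grip, same axes. Here the post's axis comes when the cotter is home: bow snapped over behind the post, coil about 1 mm short of the post's flat.
- bow (a joint): Angle by which the cotter's bow is sprung outwards (rad): 0 at rest, about 0.2 while it rides over the post, near 0 again once snapped over. The push rises to 5 to 12 N as the bow climbs, from 20 to 8 mm short of home, then falls as it snaps over; it rises hard when the coil meets the post.
- clip: The whole spring cotter, about 95 g; origin under the middle of the grip, 12 mm below clip_grip, same axes.
- plainpin: Bystander: the plain straight pin with the same ribbed grip, lying on the bench; no coil, no bow.
- buffer: Bystander: clear bottle, 64 mm across, 130 mm high.
- beads: Bystander: amber jar, 44 mm across, 75 mm high.
- beaker: Bystander: open glass beaker, 68 mm across, 85 mm high.
- driver: Bystander: screwdriver with a grey handle, 150 mm long, lying.
- spareplate: Bystander: loose white deep-well plate, 128 x 86 x 42 mm.
- stopper: Bystander: black rubber stopper, 26 mm across, 28 mm high.
There are look-alikes about, which are no part of the job. Leave any yellow look-alike of the clip alone.

How it is judged (in metres and radians):
On the way, in this order (a step that is already met when the one before it is completed fails the run):
1. the hold-down bar is fully down (value of joint bar below 0.05 rad), for 0.2 s.
2. the cotter's leg is through the post's cross hole and the bow has snapped over the post (x of clip_seat in the frame of hole between -0.0075 and 0.0075 m and y of clip_seat in the frame of hole between -0.0072 and 0.0072 m and z of clip_seat in the frame of hole between -0.003 and 0.003 m and value of joint bow below 0.06 rad and angle between the x axis of clip_seat and the x axis of hole, either way round below 0.35 rad), for 0.2 s.
At the end, for the whole second after the job is handed in: Bar down (under 0.05 rad). Cotter at rest in the hole: seat point within 7.5 mm along, 7.2 mm across and 3 mm in height of hole (it allows for the post's float); leg within 0.35 rad of the hole's direction; bow under 0.06 rad (all of step 2 and value of joint bar below 0.05 rad and linear speed of clip below 0.02 m/s); the robot touches nothing.
It fails at once if the cotter is forced against the post or deck with more than 40 N (contact force between clip and deck above 40 N).
It fails at once if the robot presses on the deck, bar or post with more than 50 N (contact force between any of the fingers, the arm and deck above 50 N).
It fails at once if another loose thing is moved by more than 15 mm (distance of any of plainpin, buffer, beads, beaker, driver, spareplate, stopper from where it was at the start of the episode above 0.015 m).
It also fails if it takes over 72 s, if anything falls off the work surface, if the arm or the gripper's body presses on something with over 40 N, if the wrist force passes 120 N, or if a joint passes its speed limit or range.

### The arm

A 6-joint arm with a two-finger parallel gripper is mounted at the origin on the work surface. World frame = base frame: x ahead of the robot, y to its left, z up, the work surface at z = 0. Lengths are in m, angles in degrees, forces in N, time in s.
With the tool pointing down it reaches from about 0.325 to 0.85 m from the base axis. Payload 15.5 kg.
Tool frame: the origin (TCP) lies at the very end of the fingers, on their centre line; the grasp point (between the pads) lies arm.grip_depth behind it (arm.grip_depth is the distance from the TCP to the grasp point, in m); z points along the fingers, y is the direction in which the jaws open and shut (so a half turn about z gives the same grasp; the last joint's range is limited). The gripper opens to 91 mm and grips with 3 to 60 N. Pads are 32 mm wide; open, the fingers measure 118 mm over their backs; the gripper's body (76 mm by 178 mm) begins 60 mm behind the grasp point.
Start: joints at [59.731, 28.281, 77.091, -0, 74.628, -5.472], TCP at [0.262, 0.567, 0.214] pointing down, gripper open.
Joint ranges: [-166.48, 166.48], [-47.26, 123.95], [12.59, 153.08], [-70.14, 250.14], [6.76, 159.57], [-176.63, 176.63]. Speed limits (degrees/s): [108.29, 108.29, 147.25, 172.46, 172.46, 172.46].

### API

Orientations are given as a 3x3 rotation matrix whose columns are the frame's x, y, z axes.
In Python, from rig import arm gives the robot as it stands. Calls block until the motion is done:
- arm.move_to(position, orientation): joint-space move of the TCP to a pose.
- arm.move_l(position, orientation=None, feed=0.15): straight line of the TCP; orientation=None keeps the orientation; feed is the mean speed in m/s.
- arm.move_joints(angles): joint-space move.
- arm.grip(opening): finger opening in m; the grip force is fixed at half the most; returns when the fingers have stopped.
- arm.sleep(seconds).
- arm.solve_ik(position, orientation): joint angles nearest the present ones, or None.
- arm.snapshot(name): name is "scene" or "top" or "wrist"; returns the picture (420x560x3 uint8, red, green, blue); there is no depth.
- arm.get_calibration(name): a dict with "intrinsics" (3x3 intrinsics, pixels), "cam_to_world" (4x4, takes a point from camera to world coordinates). Camera axes: x right, y down, z forward; pixel columns grow to the right and rows downward; lengths in m; the calibration is good to about 2 mm. The wrist camera is an equidistant fisheye: a pixel r from the principal point sees the ray r / f radians off the axis. A picture is of the moment at which its call begins: read the wrist's pose just before it. get_calibration takes no time and is no camera call; for the wrist camera it gives the pose at the moment of the call.
A pose or a line that the arm cannot do raises arm.Unreachable and nothing moves.
- arm.sign_off(): hands the job in, once; it reports no verdict.
Readings, each from a call of its own:
- arm.current_t(): time.
- arm.current_joint_positions(): joint angles.
- arm.current_dq(): joint speeds.
- arm.current_tau(): joint torques, N m.
- arm.current_ee_pos(): TCP position.
- arm.current_tool_rot(): TCP orientation.
- arm.current_force(): force on the tool from outside, world axes, zero at the start.
- arm.current_torque(): the same for the moment, N m.
- arm.current_width(): finger opening in m.
Only numpy, scipy, OpenCV 4.12 (cv2) and the standard library are available. Lean on these libraries where they do the work, as an engineer would, in place of code of your own. Each camera call takes 0.05 s, during which the arm holds its last target.

## Working session

There is one attempt and no reset: what is moved stays moved. The work goes in short steps, each a Python script; the robot and the scene stay as the last script left them, time stands still between calls to the robot, and variables do not carry over. Pictures are saved under pics/ and viewed, and the job is handed in when it is done.

```bash
ls; mkdir -p pics
python3 - <<'E'
from rig import arm
import cv2
for n in ("scene","top","wrist"):
    c=arm.get_calibration(n); print(n,c["intrinsics"].round(1).tolist(),c["cam_to_world"].round(4).tolist())
    im=arm.snapshot(n); cv2.imwrite(f"pics/{n}0.png",im[:,:,::-1])
print(arm.current_t(),arm.grip_depth,arm.current_tool_rot().round(3).tolist(),arm.current_force())
E
```

```text
pics
scene [[385.2, 0.0, 276.0], [0.0, 385.2, 212.8], [0.0, 0.0, 1.0]] [[0.7179, 0.5889, -0.3713, 0.9274], [0.6961, -0.603, 0.3895, -0.3794], [0.0055, -0.5381, -0.8429, 0.8095], [0.0, 0.0, 0.0, 1.0]]
top [[396.2, 0.0, 282.8], [0.0, 396.2, 201.6], [0.0, 0.0, 1.0]] [[0.0298, -0.9918, 0.1239, 0.4387], [-0.9996, -0.0292, 0.0065, -0.031], [-0.0029, -0.124, -0.9923, 1.2105], [0.0, 0.0, 0.0, 1.0]]
wrist [[325.2, 0.0, 279.2], [0.0, 325.2, 207.7], [0.0, 0.0, 1.0]] [[0.4189, 0.8819, 0.2164, 0.2006], [0.908, -0.4063, -0.1018, 0.5947], [-0.0018, 0.2392, -0.971, 0.3838], [0.0, 0.0, 0.0, 1.0]]
0.15 0.0188 [[-0.908, 0.419, -0.0], [0.419, 0.908, -0.001], [0.0, -0.001, -1.0]] [-0.54526064  0.78695145  0.73679187]
```

View pics/scene0.png

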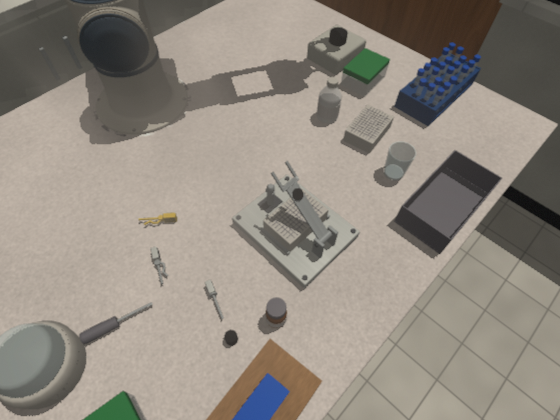

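View pics/top0.png

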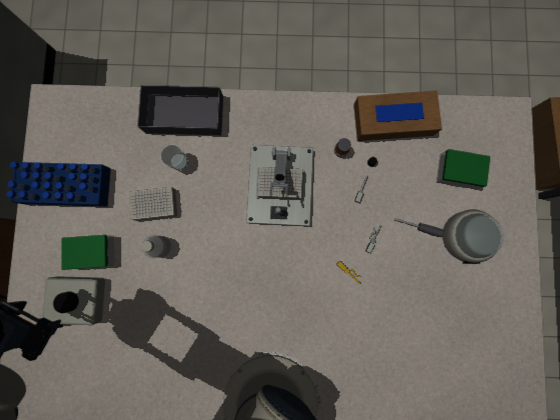

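View pics/wrist0.png

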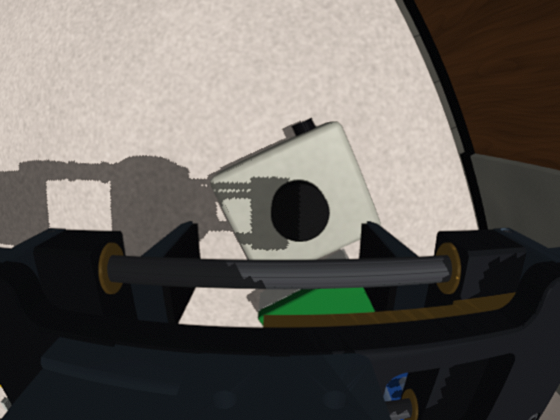

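The scene view shows three cotter-like things. In top pixels they are:
- a yellow look-alike at (348,271)
- a grey piece at (374,238), which seems to have a bow
- a grey piece at (361,190), which seems plain

I'll enlarge crops of these and of the deck.

Run:
```python
import cv2,numpy as np
t=cv2.imread("pics/top0.png");s=cv2.imread("pics/scene0.png")
a=cv2.resize(t[170:290,330:430],None,fx=4,fy=4,interpolation=cv2.INTER_CUBIC)
b=cv2.resize(s[200:330,130:240],None,fx=3.6,fy=3.6,interpolation=cv2.INTER_CUBIC)
h=max(a.shape[0],b.shape[0]);o=np.zeros((h,a.shape[1]+b.shape[1],3),np.uint8);o[:a.shape[0],:a.shape[1]]=a;o[:b.shape[0],a.shape[1]:]=b
cv2.imwrite("pics/crop1.png",o)
a=cv2.resize(t[140:230,240:320],None,fx=4.5,fy=4.5,interpolation=cv2.INTER_CUBIC)
b=cv2.resize(s[155:290,225:365],None,fx=3,fy=3,interpolation=cv2.INTER_CUBIC)
h=max(a.shape[0],b.shape[0]);o=np.zeros((h,a.shape[1]+b.shape[1],3),np.uint8);o[:a.shape[0],:a.shape[1]]=a;o[:b.shape[0],a.shape[1]:]=b
cv2.imwrite("pics/crop2.png",o)
```

```text
(no output)
```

View pics/crop1.png

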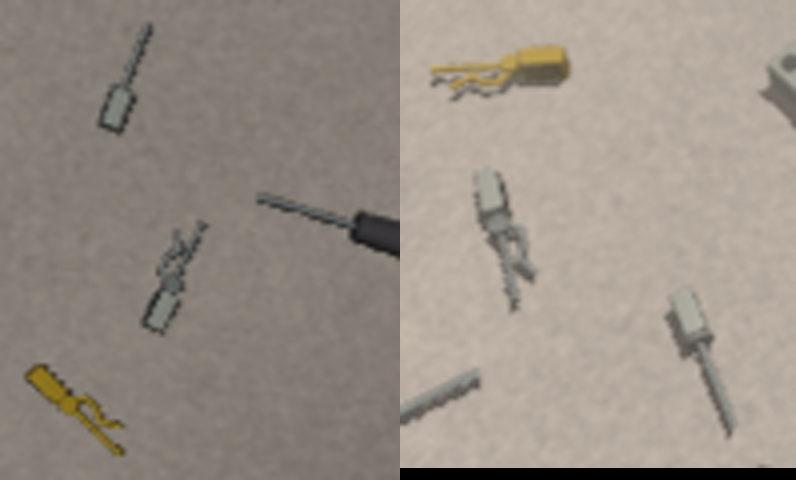

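View pics/crop2.png

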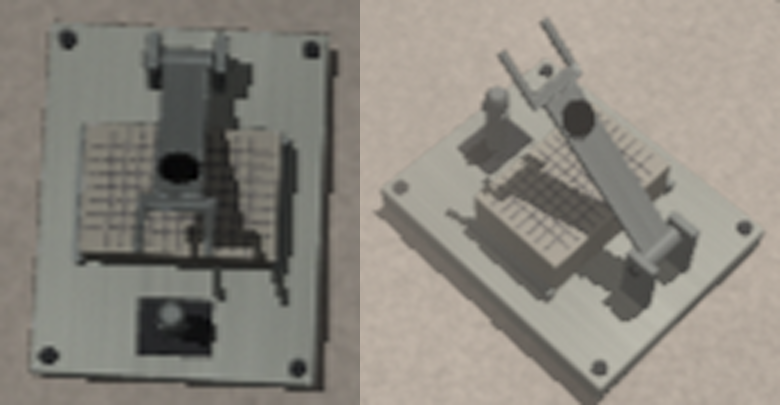

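The crop settles it. The grey piece at top (370,246), with its tip at (381,225), has the coil and a bow on its +y side, so it is the clip. The grey piece at (361,190) is the plain pin, and the yellow one stays alone. Next I'll measure the deck, post, pad and clip.

```bash
cat > h.py <<'E'
import numpy as np,cv2
from rig import arm
def ray(name,uv,cal=None):
    c=cal or arm.get_calibration(name);K=np.array(c["intrinsics"]);T=np.array(c["cam_to_world"])
    d=np.linalg.inv(K)@np.array([uv[0],uv[1],1.])
    if name=="wrist":
        r=np.hypot(d[0],d[1]);d=np.array([d[0]/r*np.sin(r),d[1]/r*np.sin(r),np.cos(r)]) if r>0 else d
    d=T[:3,:3]@d
    return T[:3,3],d/np.linalg.norm(d)
def onz(name,uv,z,cal=None):
    o,d=ray(name,uv,cal);return o+d*(z-o[2])/d[2]
def tri(rs):
    A=np.zeros((3,3));b=np.zeros(3)
    for o,d in rs:
        P=np.eye(3)-np.outer(d,d);A+=P;b+=P@o
    p=np.linalg.solve(A,b);return p,[np.linalg.norm((np.eye(3)-np.outer(d,d))@(p-o)) for o,d in rs]
def proj(name,p,cal=None):
    c=cal or arm.get_calibration(name);K=np.array(c["intrinsics"]);T=np.array(c["cam_to_world"])
    q=T[:3,:3].T@(np.asarray(p)-T[:3,3])
    if name=="wrist":
        th=np.arctan2(np.hypot(q[0],q[1]),q[2]);n=np.hypot(q[0],q[1]);v=np.array([q[0]/n*th,q[1]/n*th,1])
    else: v=q/q[2]
    return (K@v)[:2]
def Rz(a): return np.array([[np.cos(a),-np.sin(a),0],[np.sin(a),np.cos(a),0],[0,0,1]])
E
python3 - <<'E'
from h import *
# screws on the deck in top crop2 (scale 4.5, off 240,140) & scene (scale 3,w off 225,155; x shift 360)
T=[(67,39),(311,49),(298,369),(48,356)]
P=[onz("top",(240+(u+.5)/4.5-.5,140+(v+.5)/4.5-.5),.03) for u,v in T]
print(np.round(P,4), np.mean(P,0).round(4))
S=[(744-360,228),(600-360,368),(400-360,187),(545-360,70)]
Q=[onz("scene",(225+(u+.5)/3-.5,155+(v+.5)/3-.5),.03) for u,v in S]
print(np.round(Q,4), np.mean(Q,0).round(4))
# post top
rt=ray("top",(240+172/4.5,140+309/4.5)); rs=ray("scene",(225+(496-360)/3,155+92/3))
print("post",tri([rt,rs]), onz("top",(240+172/4.5,140+309/4.5),.101),onz("scene",(225+(496-360)/3,155+92/3),.101))
rt=ray("top",(240+181/4.5,140+168/4.5)); rs=ray("scene",(225+(578-360)/3,155+117/3))
print("pad",tri([rt,rs]))
# clip
for n,g,t in (("top",(330+160/4,170+308/4),(330+204/4,170+222/4)),("scene",(130+(488-400)/3.6,200+188/3.6),(130+(514-400)/3.6,200+306/3.6))):
    g=onz(n,g,.024);t=onz(n,t,.012);print(n,g.round(4),t.round(4),np.linalg.norm((t-g)[:2]),np.degrees(np.arctan2(*(t-g)[[1,0]])))
# deck mask hull
im=cv2.imread("pics/top0.png");
E
```

```text
[[ 0.7478  0.0681  0.03  ]
 [ 0.7456 -0.0976  0.03  ]
 [ 0.5281 -0.0936  0.03  ]
 [ 0.5319  0.0724  0.03  ]] [ 0.6383 -0.0127  0.03  ]
[[ 0.7465  0.0705  0.03  ]
 [ 0.7442 -0.0949  0.03  ]
 [ 0.5275 -0.0908  0.03  ]
 [ 0.5296  0.0749  0.03  ]] [ 0.6369 -0.0101  0.03  ]
post (array([ 0.55683143, -0.01097321,  0.10553187]), [np.float64(0.0005911755839405094), np.float64(0.0005911755839406604)]) [ 0.55694095 -0.01135375  0.101     ] [ 0.55479159 -0.00811327  0.101     ]
pad (array([ 0.63785571, -0.01360178,  0.15501771]), [np.float64(0.0019431310556719127), np.float64(0.001943131055671756)])
top [ 0.4586 -0.2864  0.024 ] [ 0.5244 -0.322   0.012 ] 0.07483280967443846 -28.443740360330967
scene [ 0.458  -0.2849  0.024 ] [ 0.5275 -0.3204  0.012 ] 0.07802516293359625 -27.04327595992687
```

Deck centre comes out near (0.6376, -0.0115) with yaw about -1°. The screw spans are equal in both views, and the pad is 0.116 m from the hinge, as it should be. The bar angle is about 40° and the clip yaw about -28°. Next I'll check the fork length and IK for the planned poses, then press the bar down.

```bash
cat >> h.py <<'E'
YAW=np.radians(-1.05)
HOLE=np.array([.5526,-.0099,.085]); D=Rz(YAW)
def hp(x,y,z): return HOLE+D@np.array([x,y,z])
def Rt(yaw): return Rz(yaw)@np.array([[-1,0,0],[0,1,0],[0,0,-1.]])
HINGE=hp(.170,0,-.010)
def pad(th): return HINGE+D@np.array([-.115*np.cos(th)+.007*np.sin(th),0,.115*np.sin(th)+.007*np.cos(th)])
E
python3 - <<'E'
from h import *
th=np.radians(40); n=D@np.array([np.sin(th),0,np.cos(th)]); b=D@np.array([-np.cos(th),0,np.sin(th)])
for u,v in ((502,52),(547,20),(560,97),(495,90)):
    o,d=ray("scene",(225+(u-360)/3,155+v/3)); q=o+d*(((HINGE-o)@n)/(d@n)); print("along bar",(q-HINGE)@b,"y",(q-HINGE)@D[:,1])
print(pad(th))
for p,y in ((hp(.03,0,.17),YAW),(pad(th)+[0,0,.03],YAW),(pad(0),YAW),([.458,-.2857,.1],np.radians(-27.7)),([.458,-.2857,.006],np.radians(-27.7)),(hp(-.1,0,0),YAW),(hp(-.038,0,0),YAW)):
    s=arm.solve_ik(p,Rt(y));print(np.round(p,3),None if s is None else np.round(s,1))
E
```

```text
along bar 0.18286727975440287 y -0.018760819394736727
along bar 0.1812888625158502 y 0.023823470646434107
along bar 0.13276373884889023 y 1.0490121770573596e-06
along bar 0.16523069229175225 y -0.038736072828582976
[ 0.63898989 -0.01148335  0.15428289]
[ 0.583 -0.01   0.255] [ -6.9  22.7  80.   -0.   77.3 -95.8]
[ 0.639 -0.011  0.184] [ -6.4  31.   77.1  -0.   71.9 -95.3]
[ 0.608 -0.011  0.082] [ -6.7  35.5  87.5  -0.   57.1 -95.6]
[ 0.458 -0.286  0.1  ] [ -38.3   29.7   96.5   -0.    53.8 -100.6]
[ 0.458 -0.286  0.006] [ -38.3   38.3  100.2   -0.    41.5 -100.6]
[ 0.453 -0.008  0.085] [ -8.6  25.9 109.2  -0.   44.9 -97.5]
[ 0.515 -0.009  0.085] [ -7.7  29.5 100.7  -0.   49.8 -96.6]
```

Run:
```python
from h import *
t0=arm.current_t()
arm.move_to(hp(.0,0,.19),Rt(YAW)); 
c=arm.get_calibration("wrist"); im=arm.snapshot("wrist"); cv2.imwrite("pics/w1.png",im[:,:,::-1])
np.savez("w1.npz",K=c["intrinsics"],T=c["cam_to_world"])
print(arm.current_t()-t0, arm.current_ee_pos(), proj("wrist",hp(0,0,.016)),proj("wrist",pad(np.radians(40))))
t=arm.current_t(); arm.grip(0.0); print("grip time",arm.current_t()-t,arm.current_force(),arm.current_width())
```

```text
2.3667000000000002 [ 0.55262932 -0.00923307  0.27493224] [279.31242543 192.30811796] [279.16975651 287.53891653]
grip time 1.3666 [ 0.60994213 -0.12913837  0.16422398] 0.0004908801508904317
```

View pics/w1.png

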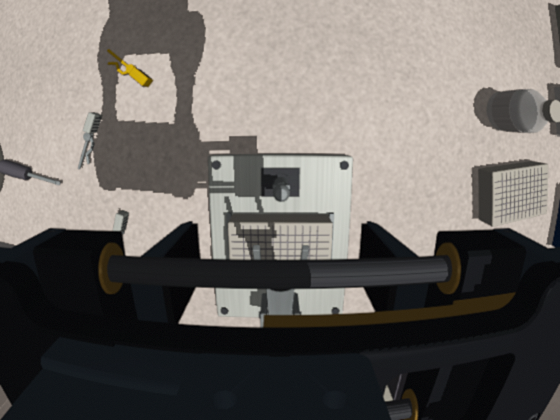

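The wrist camera looks out along tool +x, so a half turn (tool x = hole x) would put it above the leg tip and post. In this view the post is at about (283,190), against (279,192) for the float's middle. I'll use the turned orientation and press the bar down along its arc while watching the force.

```bash
cat >> h.py <<'E'
def R2(yaw): return Rz(yaw)@np.diag([1.,-1,-1])
E
python3 - <<'E'
from h import *
t0=arm.current_t()
th=np.radians(40)
print(np.round(arm.solve_ik(pad(th)+[0,0,.05],R2(YAW)),1))
arm.move_to(pad(th)+[0,0,.05],R2(YAW))
f0=arm.current_force(); print("t",arm.current_t()-t0,f0)
# approach until contact
arm.move_l(pad(th)+[0,0,.02],feed=.1)
p=pad(th)
log=[]
for dz in np.arange(.017,-.004,-.003):
    arm.move_l(p+[0,0,dz],feed=.06); f=arm.current_force()-f0; log.append((round(dz,3),f.round(1).tolist()))
    if f[2]>1: break
print(log,"t",arm.current_t()-t0, arm.current_ee_pos().round(4))
E
```

```text
[-6.4 29.9 75.7 -0.  74.4 84.7]
t 2.7749999999999995 [ 0.48028247 -0.88712903  0.59855176]
[(np.float64(0.017), [-1.2, 1.0, -0.8]), (np.float64(0.014), [-0.2, 1.4, -0.2]), (np.float64(0.011), [-0.3, 1.4, -0.9]), (np.float64(0.008), [1.1, 0.6, -1.0]), (np.float64(0.005), [-1.7, 0.2, 1.2])] t 4.475 [ 0.6387 -0.0115  0.1591]
```

Run:
```python
from h import *
t0=arm.current_t(); log=[]
for a in (36,30,24,18,12,8,5,3):
    arm.move_l(pad(np.radians(a))+[0,0,.001],feed=.09); f=arm.current_force(); log.append((a,f.round(1).tolist()))
    if np.linalg.norm(f)>15: break
print(log,"t",arm.current_t()-t0)
if np.linalg.norm(f)<15:
  p=pad(0)
  for dz in np.arange(.005,-.006,-.001):
    arm.move_l(p+[0,0,dz],feed=.04); f=arm.current_force()
    if f[2]>9: break
  print(dz,f,arm.current_ee_pos(),arm.current_t()-t0)
arm.snapshot
im=arm.snapshot("scene"); cv2.imwrite("pics/s2.png",cv2.resize(im[155:290,225:365,::-1],None,fx=4,fy=4))
```

```text
[(36, [-0.2, -0.9, 0.0]), (30, [0.4, -0.7, 0.5]), (24, [1.3, 0.4, 1.1]), (18, [-0.5, 0.2, -0.0]), (12, [0.0, -0.9, -0.3]), (8, [0.2, -0.8, 1.0]), (5, [0.9, -0.1, -0.4]), (3, [-0.1, 0.2, -0.3])] t 2.1584000000000003
-0.001 [-6.04984238  0.21256186 19.32016907] [ 0.6076895  -0.01091323  0.08206173] 3.9084000000000003
```

View pics/s2.png

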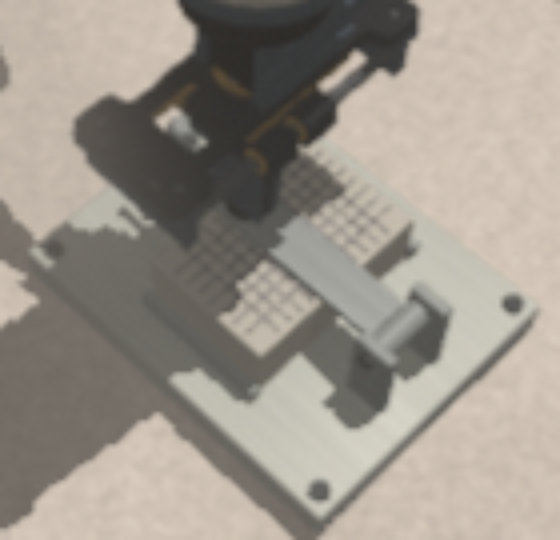

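The force rose to 19 N exactly at the expected pad height of 0.082, so the bar is on its stop, and the picture shows it flat. Next I'll retreat, look at the post from straight above, then look over the clip.

Run:
```python
from h import *
print(arm.current_t())
arm.move_l(pad(0)+[0,0,.05],feed=.15)
arm.move_to(hp(-.065,0,.07),R2(YAW))
c=arm.get_calibration("wrist"); im=arm.snapshot("wrist"); cv2.imwrite("pics/w3.png",im[:,:,::-1])
np.savez("w3.npz",K=c["intrinsics"],T=c["cam_to_world"])
print(arm.current_ee_pos(),proj("wrist",hp(0,0,.016)))
g=np.array([.4585,-.2857,0]);a=np.radians(-27.7)
arm.move_to(g+[0,0,.13]-np.array([np.cos(a),np.sin(a),0])*.03,R2(a))
arm.grip(.05)
c=arm.get_calibration("wrist"); im=arm.snapshot("wrist"); cv2.imwrite("pics/w4.png",im[:,:,::-1])
np.savez("w4.npz",K=c["intrinsics"],T=c["cam_to_world"])
print(arm.current_ee_pos(),proj("wrist",g+[0,0,.024]),arm.current_t())
```

```text
12.3167
[ 0.48792847 -0.0087846   0.15448422] [277.9262908  131.45963121]
[ 0.43189603 -0.27176917  0.12999071] [277.8671819  172.11574319] 15.3917
```

View pics/w3.png

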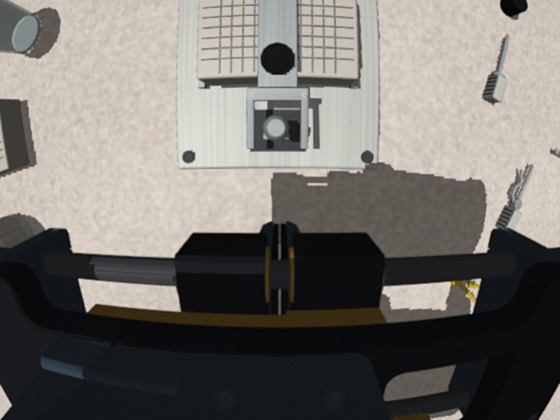

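View pics/w4.png

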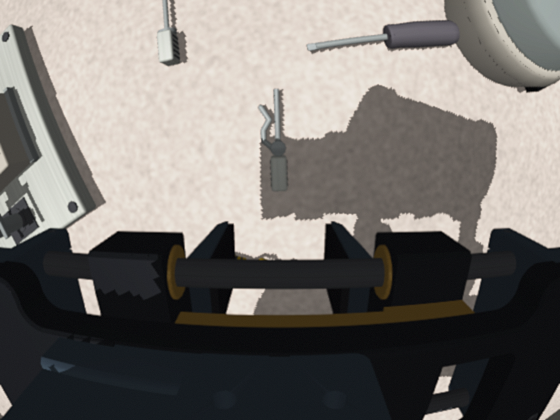

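In w4 the clip's grip is at about (279,172) and its tip at about (277,89). In w3 the post top is at about (276,128), with the bar's fork flat around it. I'll enlarge both.

Run:
```python
import cv2,numpy as np
a=cv2.imread("pics/w3.png")[80:165,240:315];b=cv2.imread("pics/w4.png")[80:205,240:320]
a=cv2.resize(a,None,fx=5,fy=5,interpolation=cv2.INTER_NEAREST);b=cv2.resize(b,None,fx=4.5,fy=4.5,interpolation=cv2.INTER_NEAREST)
o=np.zeros((max(a.shape[0],b.shape[0]),a.shape[1]+b.shape[1],3),np.uint8);o[:a.shape[0],:a.shape[1]]=a;o[:b.shape[0],a.shape[1]:]=b
print(a.shape);cv2.imwrite("pics/crop3.png",o)
```

```text
(425, 375, 3)
```

View pics/crop3.png

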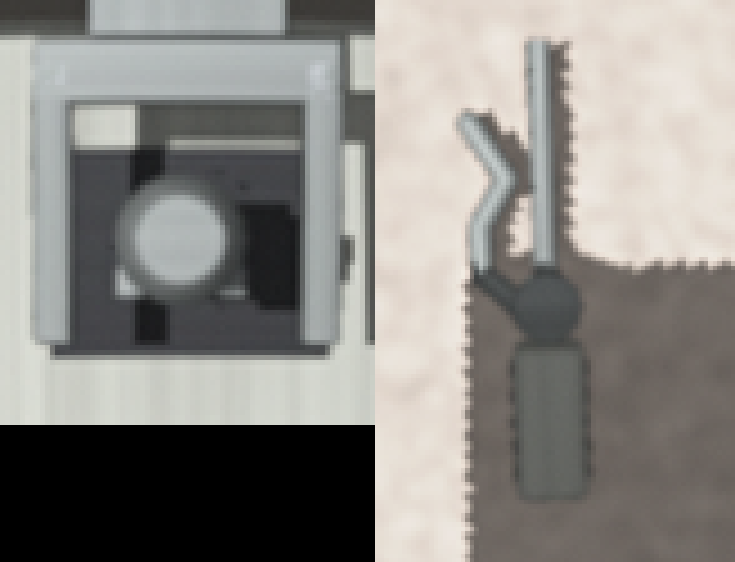

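Run:
```python
from h import *
def ld(f):
    z=np.load(f);return dict(intrinsics=z["K"],cam_to_world=z["T"])
c3=ld("w3.npz");c4=ld("w4.npz")
rel=lambda p:(D.T@(p-HOLE)).round(4)
P=lambda u,v:(240+u/5-.5,80+v/5-.5)
p=onz("wrist",P(180,240),.101,c3);print("post",p,rel(p), "dia",np.linalg.norm(onz("wrist",P(114,240),.101,c3)-onz("wrist",P(246,240),.101,c3)))
for v in (150,300): print("fork mid",rel((onz("wrist",P(32,v),.078,c3)+onz("wrist",P(340,v),.078,c3))/2))
print("fork tip",rel(onz("wrist",P(186,345),.078,c3)),"pad",rel(onz("wrist",(277.3-.5,59),.082,c3)))
# screws
for u,v in ((188.5,156.5),(367,156.5)): print("screw",rel(onz("wrist",(u,v),.03,c3)))
Q=lambda u,v:(240+(u-375)/4.5-.5,80+v/4.5-.5)
cs=[onz("wrist",Q(u,v),.024,c4) for u,v in ((516,347),(586,347),(588,498),(518,498))]
g=np.mean(cs,0);t=onz("wrist",Q(538,38),.0145,c4);r=onz("wrist",Q(544,265),.0145,c4)
print("grip",g,"size",np.linalg.norm(cs[0]-cs[1]),np.linalg.norm(cs[0]-cs[3]),"tip",t,np.linalg.norm((t-g)[:2]),
 np.degrees([np.arctan2(*(t-g)[[1,0]]),np.arctan2(*(t-r)[[1,0]]),np.arctan2(*(cs[0]-cs[3])[[1,0]])]))
```

```text
post [ 0.5544795  -0.00821514  0.101     ] [0.0018 0.0017 0.016 ] dia 0.0180008109038548
fork mid [ 0.0159  0.0011 -0.007 ]
fork mid [-0.007   0.0011 -0.007 ]
fork tip [-0.014   0.0011 -0.007 ] pad [ 0.0539  0.001  -0.003 ]
screw [-0.0229  0.0834 -0.055 ]
screw [-0.023  -0.0824 -0.055 ]
grip [ 0.45705286 -0.28587946  0.024     ] size 0.013214649090063736 0.029080337379049206 tip [ 0.52415647 -0.31802548  0.0145    ] 0.07440605661874489 [-25.59677424 -26.20332408 -27.16285631]
```

The clip measures 13.2 × 29.1 mm with its tip at 74.4 mm, which matches. The post sits about +1.8 mm in x and +1.5 mm in y of my float centre, 17–18 mm across. Now grasping the clip.

Run:
```python
from h import *
a=np.radians(-26.4); ax=np.array([np.cos(a),np.sin(a),0]); g=np.array([.4573,-.2858,0])-.003*ax
arm.move_to(g+[0,0,.06],R2(a))
arm.move_l(g+[0,0,.004],feed=.1)
f0=arm.current_force(); print(f0.round(1),arm.current_ee_pos())
arm.grip(.0); print(arm.current_width(),arm.current_force().round(1))
arm.move_l(g+[0,0,.05],feed=.12)
arm.move_l(g+[0,0,.12],feed=.2)
# pre-insert pose: tip 12 mm before the flat
zt=.004-.012
q=hp(.0018-.008-.012-.075-.003,.0015,zt)
arm.move_to(q+[0,0,.04],R2(YAW))
c=arm.get_calibration("wrist"); im=arm.snapshot("wrist"); cv2.imwrite("pics/w5.png",im[:,:,::-1])
np.savez("w5.npz",K=c["intrinsics"],T=c["cam_to_world"])
im=arm.snapshot("scene"); cv2.imwrite("pics/s5.png",cv2.resize(im[100:280,190:390,::-1],None,fx=3,fy=3))
print(arm.current_width(),arm.current_force().round(1),arm.current_ee_pos(),arm.current_t())
b=cv2.resize(cv2.imread("pics/w5.png")[60:230,200:360],None,fx=3.5,fy=3.5,interpolation=cv2.INTER_NEAREST);cv2.imwrite("pics/crop5.png",b)
```

```text
[ 0.2 -0.3  0.2] [ 0.45485918 -0.28468828  0.00474353]
0.013488564972484272 [0.2 0.2 3.1]
0.013745287377148635 [-0.8  0.8 -0.1] [ 0.45688835 -0.0077458   0.11685071] 19.35
```

View pics/crop5.png

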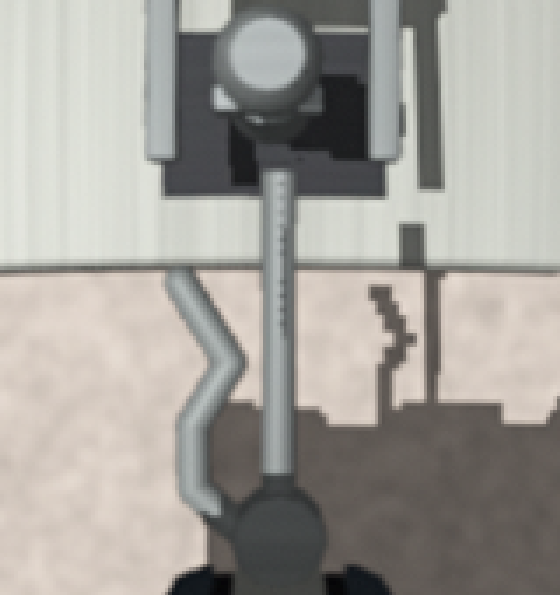

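View pics/s5.png

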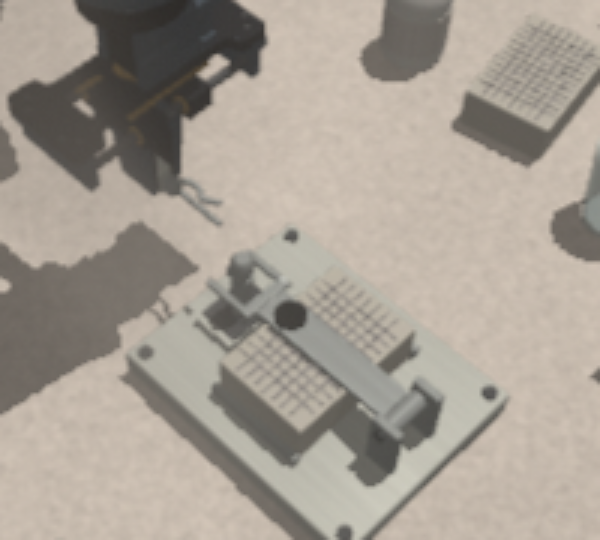

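Run:
```python
from h import *
z=np.load("w5.npz");c=dict(intrinsics=z["K"],cam_to_world=z["T"])
P=lambda u,v:(200+u/3.5-.5,60+v/3.5-.5)
rel=lambda p:(D.T@(p-HOLE)).round(4)
print("tip",rel(onz("wrist",P(277.5,170),.1265,c)),"root",rel(onz("wrist",P(278,472),.1265,c)))
print("tcp",rel(arm.current_ee_pos()), "cmd -.0962 .0015")
print("post",rel(onz("wrist",P(267.5,52),.101,c)),"fork",rel((onz("wrist",P(147,158),.078,c)+onz("wrist",P(399,158),.078,c))/2))
print("flat?",rel(onz("wrist",P(268,118),.085,c)))
```

```text
tip [-0.0192  0.0001  0.0415] root [-0.0622  0.0001  0.0415]
tcp [-0.0957  0.0004  0.0319] cmd -.0962 .0015
post [0.0021 0.0017 0.016 ] fork [-0.0135  0.001  -0.007 ]
flat? [-0.0071  0.0018  0.    ]
```

The leg is level and straight in the grip. Relative to the tip, the post sits 1.6 mm to +y with a 13 mm gap. The TCP reading is about 1 mm off the command, so I'll check whether that is noise, correct it, lower to hole height and look again.

Run:
```python
from h import *
rel=lambda p:(D.T@(p-HOLE)).round(4)
R=[rel(arm.current_ee_pos()) for _ in range(8)]; print(np.array(R).mean(0),np.std(R,0), arm.current_t())
q=hp(-.0962,.0015+.0016,-.0078)
arm.move_l(q+[0,0,.0],feed=.1)
arm.sleep(.1)
R=[rel(arm.current_ee_pos()) for _ in range(8)]; print(np.array(R).mean(0),arm.current_force().round(1),np.degrees(np.arccos((np.trace(arm.current_tool_rot().T@R2(YAW))-1)/2)))
c=arm.get_calibration("wrist"); im=arm.snapshot("wrist"); cv2.imwrite("pics/w6.png",im[:,:,::-1])
np.savez("w6.npz",K=c["intrinsics"],T=c["cam_to_world"])
b=cv2.resize(cv2.imread("pics/w6.png")[60:230,200:360],None,fx=3.5,fy=3.5,interpolation=cv2.INTER_NEAREST);cv2.imwrite("pics/crop6.png",b)
im=arm.snapshot("scene"); cv2.imwrite("pics/s6.png",cv2.resize(im[150:230,220:340,::-1],None,fx=6,fy=6))
```

```text
[-0.0957  0.0004  0.0319] [0.00000000e+00 5.42101086e-20 6.93889390e-18] 19.35
[-0.0957  0.0029 -0.0073] [ 0.4 -0.2 -1.5] 0.05660590416563156
```

View pics/crop6.png

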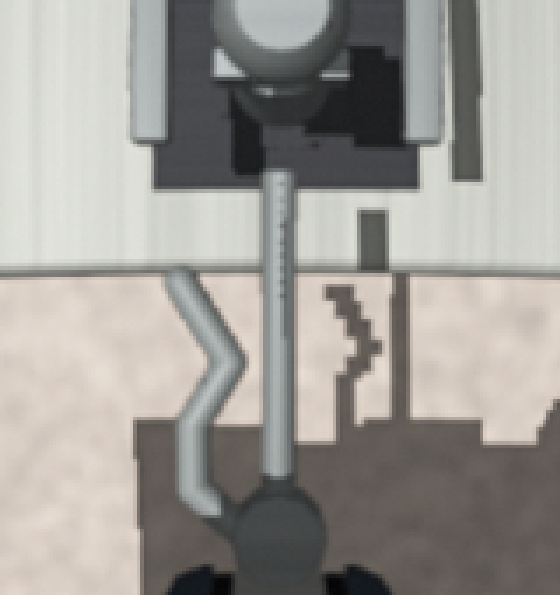

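View pics/s6.png

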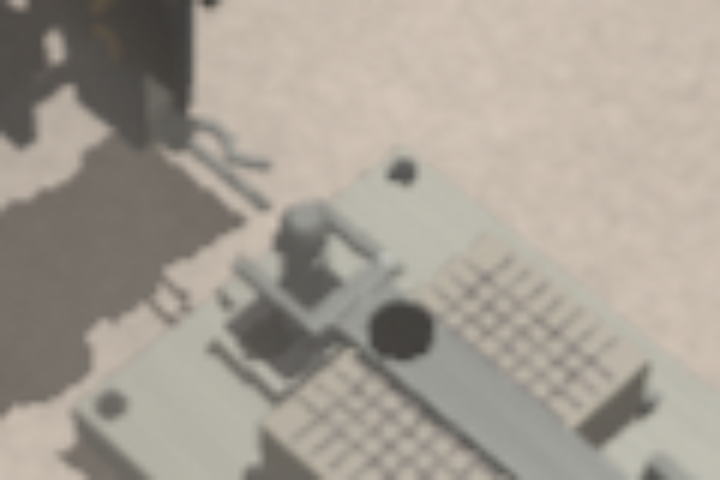

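The leg column is at 278 and the post centre at 282.5 (edges 213 and 352), so the leg is about 0.5 mm too far to +y. By the readings the leg height is 0.085. I'll correct y and then feel in gently, in small steps.

```bash
cat >> h.py <<'E'
rel=lambda p:(D.T@(np.asarray(p)-HOLE))
def feel(x0,x1,y,z,step,lim,feed=.04):
    log=[]
    for x in np.arange(x0,x1+1e-9,step):
        arm.move_l(hp(x,y,z),feed=feed); f=D.T@arm.current_force(); r=rel(arm.current_ee_pos())
        log.append((round(x*1e3,1),(r*1e3).round(1).tolist(),f.round(1).tolist()))
        if abs(f[0])>lim or np.linalg.norm(f)>lim+3: break
    return log
E
python3 - <<'E'
from h import *
y,z=.0026,-.0078
arm.move_l(hp(-.0962+.009,y,z),feed=.06)
for l in feel(-.0962+.0105,-.0962+.0195,y,z,.0015,4): print(*l)
print(arm.current_t())
c=arm.get_calibration("wrist"); im=arm.snapshot("wrist"); cv2.imwrite("pics/w7.png",im[:,:,::-1])
b=cv2.resize(cv2.imread("pics/w7.png")[60:230,200:360],None,fx=3.5,fy=3.5,interpolation=cv2.INTER_NEAREST);cv2.imwrite("pics/crop7.png",b)
E
```

```text
-85.7 [-85.8, 2.6, -7.8] [0.5, -0.7, -1.8]
-84.2 [-84.2, 2.6, -7.8] [1.1, -0.7, -1.0]
-82.7 [-82.6, 2.6, -7.8] [0.6, 0.3, -0.7]
-81.2 [-81.1, 2.6, -7.8] [0.6, -0.8, 0.2]
-79.7 [-79.6, 2.6, -7.8] [0.6, -1.1, -1.2]
-78.2 [-78.1, 2.6, -7.8] [-0.2, -0.0, -1.3]
-76.7 [-76.6, 2.6, -7.8] [1.0, 0.3, -0.6]
22.15
```

View pics/crop7.png

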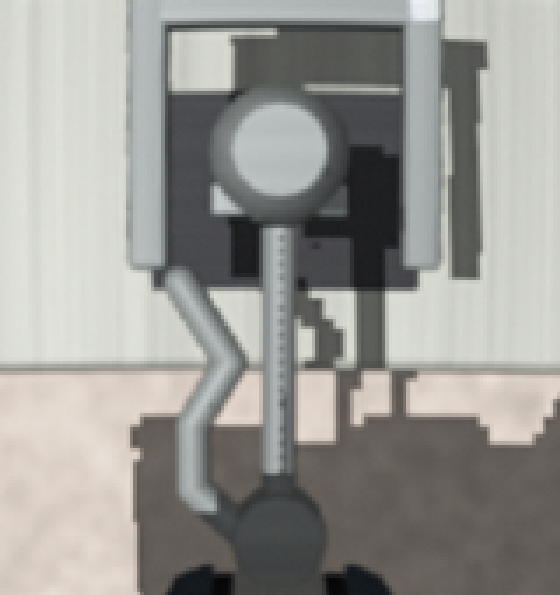

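No force, and the tip should be about 7 mm inside the mouth. Leg at 278 and post at 280. Pushing on through the bow's climb, watching the force.

Run:
```python
from h import *
y,z=.0025,-.0078
L=feel(-.0745,-.0615,y,z,.002,5,.05)
for l in L: print(*l)
if L[-1][0]>-62.6:
    L=feel(-.0605,-.0435,y,z,.001,16,.03)
    for l in L: print(*l)
print(arm.current_t(),arm.current_width())
im=arm.snapshot("wrist")
cv2.imwrite("pics/crop8.png",cv2.resize(im[20:230,200:360,::-1],None,fx=2.8,fy=2.8,interpolation=cv2.INTER_NEAREST))
```

```text
-74.5 [-74.3, 2.5, -7.8] [0.1, 0.7, -1.3]
-72.5 [-72.4, 2.5, -7.8] [0.4, -0.7, -1.0]
-70.5 [-70.4, 2.5, -7.8] [-0.2, -0.2, -0.9]
-68.5 [-68.4, 2.5, -7.8] [0.5, -0.2, -0.4]
-66.5 [-66.4, 2.5, -7.8] [-0.3, 0.3, -0.7]
-64.5 [-64.3, 2.5, -7.8] [0.7, -0.8, -0.9]
-62.5 [-62.5, 2.5, -7.8] [-0.4, -1.1, -0.7]
-60.5 [-60.4, 2.6, -7.8] [-0.7, 2.3, -0.9]
-59.5 [-59.8, 2.6, -7.9] [-2.3, 0.9, -1.2]
-58.5 [-58.6, 2.5, -7.9] [-1.9, 2.4, -2.2]
-57.5 [-57.4, 2.6, -7.8] [-1.9, 2.6, -0.8]
-56.5 [-56.8, 2.6, -7.9] [-4.0, 3.2, -0.6]
-55.5 [-56.2, 2.6, -8.0] [-5.7, 2.6, -0.5]
-54.5 [-55.7, 2.7, -8.1] [-8.5, 3.6, -0.2]
-53.5 [-54.8, 2.8, -8.2] [-7.5, 2.8, -2.0]
-52.5 [-51.4, 2.7, -7.6] [2.0, 5.7, -0.5]
-51.5 [-50.7, 2.7, -7.6] [0.2, 4.6, -2.0]
-50.5 [-49.9, 2.7, -7.7] [-0.4, 5.8, -1.2]
-49.5 [-49.4, 2.7, -7.7] [-3.5, 5.1, -0.3]
-48.5 [-48.3, 2.7, -7.7] [-2.3, 5.4, 0.0]
-47.5 [-47.0, 2.7, -7.7] [-1.5, 6.2, -0.8]
-46.5 [-45.6, 2.7, -7.7] [0.9, 6.1, -2.8]
-45.5 [-44.2, 2.6, -7.5] [1.5, 5.4, -2.3]
-44.5 [-43.3, 2.6, -7.5] [2.2, 5.5, -0.9]
-43.5 [-42.5, 2.6, -7.6] [1.0, 4.3, -1.6]
28.45 0.013845651059201654
```

View pics/crop8.png

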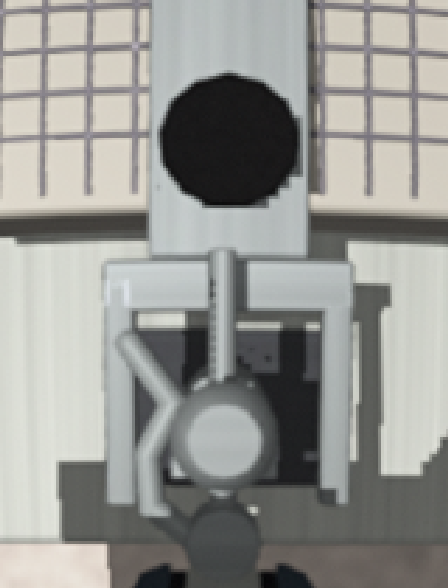

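The leg emerges beyond the post at (222,250) and the bow lies alongside it, with the force falling after an 8.5 N peak. The coil is nearly at the flat, so I'll push the last few mm home and stop at the first coil contact.

Run:
```python
from h import *
y,z=.0025,-.0078
L=feel(-.0428,-.0365,y,z,.0007,6,.03)
for l in L: print(*l)
im=arm.snapshot("wrist")
cv2.imwrite("pics/crop9.png",cv2.resize(im[20:230,200:360,::-1],None,fx=2.8,fy=2.8,interpolation=cv2.INTER_NEAREST))
print(arm.current_t())
```

```text
-42.8 [-41.9, 2.5, -7.6] [2.3, 5.0, 0.1]
-42.1 [-41.6, 2.5, -7.7] [2.0, 5.2, -1.2]
-41.4 [-41.2, 2.5, -7.8] [2.3, 4.8, -0.9]
-40.7 [-40.6, 2.5, -7.8] [1.2, 3.6, -1.5]
-40.0 [-40.0, 2.5, -7.8] [0.4, 3.6, -1.7]
-39.3 [-39.2, 2.5, -7.8] [0.6, 2.7, -1.6]
-38.6 [-38.5, 2.4, -7.8] [0.7, 3.5, -0.8]
-37.9 [-37.9, 2.5, -7.8] [1.4, 1.5, -1.9]
-37.2 [-37.1, 2.4, -7.8] [0.6, 0.8, -1.9]
-36.5 [-36.5, 2.4, -7.8] [0.9, 0.3, -0.1]
31.05
```

View pics/crop9.png

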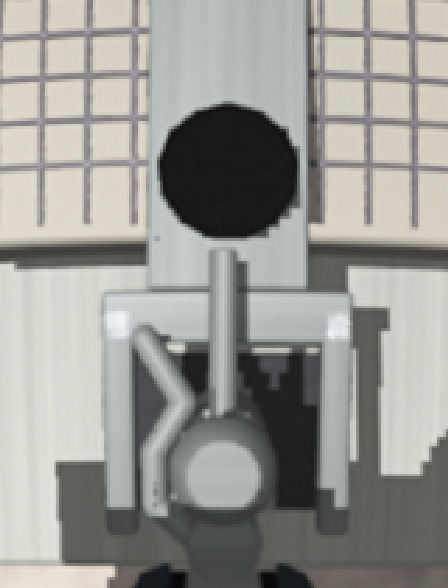

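Run:
```python
from h import *
L=feel(-.0360,-.0325,.0025,-.0078,.0005,4,.03)
for l in L: print(*l)
print(arm.current_t())
im=arm.snapshot("wrist"); cv2.imwrite("pics/crop10.png",cv2.resize(im[20:230,200:360,::-1],None,fx=2.8,fy=2.8,interpolation=cv2.INTER_NEAREST))
```

```text
-36.0 [-36.1, 2.5, -7.9] [-1.2, 0.0, -1.4]
-35.5 [-35.7, 2.5, -7.9] [-2.9, 0.0, 0.1]
-35.0 [-35.3, 2.5, -7.9] [-3.4, 0.3, -1.3]
-34.5 [-35.0, 2.6, -7.9] [-4.8, -0.0, 0.1]
32.05
```

View pics/crop10.png

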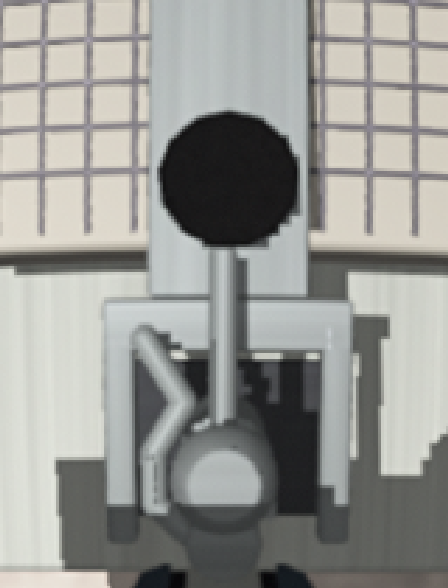

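Coil contact is felt at about 3–5 N, and the side force from the bow has gone to 0, so it has snapped over. I'll relax 1 mm, let go, retreat straight up and check.

Run:
```python
from h import *
arm.move_l(hp(-.0357,.0025,-.0078),feed=.03); print((D.T@arm.current_force()).round(1))
arm.grip(.032); print(arm.current_width(),arm.current_force().round(1))
arm.move_l(hp(-.0357,.0025,.03),feed=.08)
arm.move_l(hp(-.05,.0025,.09),feed=.15)
c=arm.get_calibration("wrist");np.savez("w11.npz",K=c["intrinsics"],T=c["cam_to_world"])
im=arm.snapshot("wrist"); cv2.imwrite("pics/w11.png",im[:,:,::-1]);cv2.imwrite("pics/crop11.png",cv2.resize(im[60:230,200:360,::-1],None,fx=3.5,fy=3.5,interpolation=cv2.INTER_NEAREST))
arm.move_to(hp(-.12,.0025,.16),R2(YAW))
im=arm.snapshot("scene"); cv2.imwrite("pics/s11.png",cv2.resize(im[150:250,220:360,::-1],None,fx=5.5,fy=5.5,interpolation=cv2.INTER_CUBIC))
print(arm.current_force().round(1),arm.current_t())
```

```text
[-1.9  0.6 -1.6]
0.03206973563544906 [-0.2 -0.2  0. ]
[0.4 0.5 0.3] 34.6
```

View pics/crop11.png

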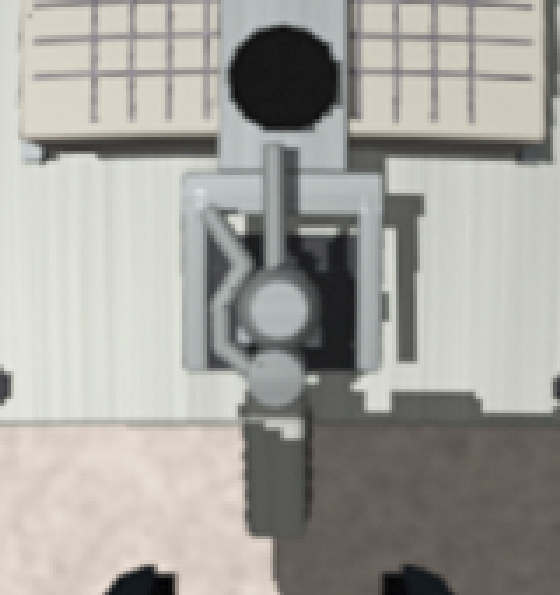

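View pics/s11.png

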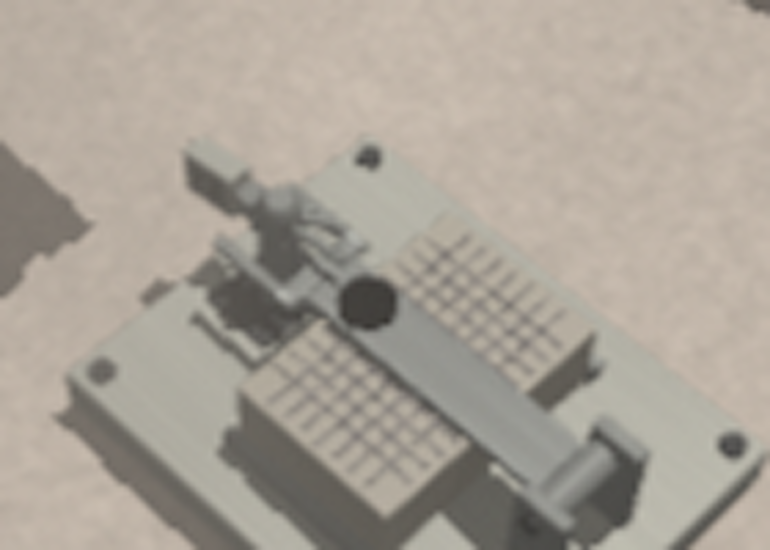

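Run:
```python
from h import *
z=np.load("w11.npz");c=dict(intrinsics=z["K"],cam_to_world=z["T"])
P=lambda u,v:(200+u/3.5-.5,60+v/3.5-.5)
r=lambda u,v,h:(rel(onz("wrist",P(u,v),h,c))*1e3).round(1)
t=r(274,145,.0865);root=r(274,350,.0875);g0=r(276,405,.097);g1=r(276,537,.097)
post=r(279,308,.101)
print("tip",t,"seat from tip",t[0]-37,"grip",g0,g1,"seat from grip",(g0+g1)[0]/2+38,"post",post,"fork y",(r(183,360,.078)+r(382,360,.078))/2)
print("coil front/back", r(275,350,.09), "pad",r(284,77,.082))
```

```text
tip [38.6  2.8  1.5] seat from tip 1.6000000000000014 grip [-19.2   2.3  12. ] [-49.2   2.3  12. ] seat from grip 3.799999999999997 post [ 2.3  1.7 16. ] fork y [-11.1   0.8  -7. ]
coil front/back [-7.7  2.5  5. ] pad [54.9  0.5 -3. ]
```

The seat point is 1.6 mm (from the tip) to 3.8 mm (from the grip) along, and about 2.5 mm across, from my hole centre. Both are within limits and agree with the post at (2.3, 1.7). The pad is at 54.9 mm (55 expected), so the bar is down. The arm is clear, so I'm handing in.

Run:
```python
from rig import arm
arm.sign_off(); print(arm.current_t())
```

```text
the job is handed in; nothing more can be done
the job is handed in; nothing more can be done
```

The hold-down bar is down flat and locked by the spring cotter, and the job was handed in at about 35 s. The rig gives no verdict, so this rests on my own checks.

**What I did**
- **Bar:** I pressed it down through the pad until it met its stop, at 19 N with the pad top at 82 mm as expected.
- **Cotter:** I picked up the grey cotter with the coil and bow, leaving the plain pin and the yellow look-alike. I lined its leg up with the post using the wrist camera and pushed it in by feel. The push peaked at about 8.5 N as the bow climbed. The bow's side force then fell to zero and the coil met the post at about 5 N. I let go and backed clear.

**Last checks**
- **Seat point:** it lies 1.6 to 3.8 mm along and about 2.5 mm across from the hole point as I located it, inside the 7.5 and 7.2 mm limits. The two figures along come from the tip and from the grip and differ by 2.2 mm.
- **Bow and bar:** the pictures show the bow closed behind the post and the bar flat.
- **Clearance:** the wrist force read about 0 with the arm clear.

**Not fully settled**
- Coil contact came 1–2 mm further along than planned, so the cotter may have slipped slightly in the jaws or the post stands further forward than I measured.
- I judged the final seat height and bow angle from the pictures only.

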